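# Lock the gauge carriage with its hidden-hole pin

### The job

Lock the bearing gauge for transport: pick up the locking pin, put its nose through the slot in the gauge's cover plate and feel along the carriage hidden behind it until the pin drops into the carriage's hole, then push it fully home, its head against the plate, and let go. Press only gently, never force the pin, and leave the other parts and tools on the counter alone.

Things in the scene. Friction and masses are not known exactly. Their poses are not given: they have to be found in the camera images.
- pin: Steel locking pin. Head: dark ribbed block 40 (x) x 18 (y) x 40 (z) mm, standing on the counter on its underside; grip it across its 18 mm width. From its front face, 24 mm above the underside, a bright round shank, 10 mm diameter, sticks out level 50 mm along +x. Mass about 0.25 kg. Origin: centre of the head's underside; x points to the nose, z up.
- pin_tip (a point): Centre of the shank's nose end, 70 mm ahead (x) of the pin's origin and 24 mm up. The last 8 mm of the shank taper to a flat nose of 5 mm diameter.
- pin_shoulder (a point): Centre of the head's front face, where the shank begins: 20 mm ahead (x) of the pin's origin and 24 mm up. Let go when home, the head droops 1 or 2 mm in the clearance; that is normal.
- gauge: Bearing gauge, fixed to the counter: closed grey housing 180 wide (y) x 100 deep (x) x 75 high mm, round bearing nest on its roof (85 mm high), and behind it a column with a dial, 190 mm high. Its near face is an upright bare steel cover plate, 8 mm thick, with one level slot. Origin: on the counter under the middle of the plate's front face; x points level into the housing, y along the slot, z up.
- slot (a point): Middle of the cover plate's slot at the plate's front face, 50 mm above the counter. The slot is 66 mm wide (y) and 14 mm high (z). Axes as the gauge's. The pin may never bear on any part of the gauge (plate, carriage, housing) with more than 45 N, knocks included: meet it at 10 to 15 mm/s.
- face_middle (a point): Hidden: point straight behind the slot's middle, 20 mm behind the plate's front face, in the front plane of the carriage, a clamped, immovable steel bar 20 mm thick with a flat upright face parallel to the plate. With the nose on this solid face, the head's front is still 30 mm from the plate. It does not mark the hole: see bore_end.
- bore_end (a point): Point straight behind the slot's middle, 50 mm behind the plate's front face: as deep as the nose gets when the pin is home. The carriage has one through hole, 12 mm diameter with 1.5 mm chamfer, parallel to x, at the slot's mid-height, at an unknown place along y, up to 24 mm either side of the middle. The room behind the carriage is free.
- bearing: Bystander: bright deep-groove bearing, 52 mm diameter, 15 mm high, lying flat; origin at the centre of its underside.
- nut: Bystander: notched brass lock nut, about 56 mm across, 10 mm high, lying flat; origin at the centre of its underside.
- cage: Bystander: black polymer bearing cage, a 60 mm ring 13 mm high; origin at the centre of its underside.
- pliers: Bystander: blued circlip pliers lying flat, 175 mm long, 60 mm wide, 12 mm high; origin under the pivot, jaws to +x.
- master_ring: Bystander: steel setting ring, 66 mm diameter, 22 mm high; origin at the centre of its underside.
Mind the look-alikes: they are no part of the job. Of the things that look like the pin, the smallest one is meant.

How it is judged:
By the outcome, as a careful person would: the job done as asked, in the order asked, and still so for the second after the job is handed in, with the robot touching nothing.
It also fails if it takes over 64 s, if anything falls off the work surface, if the arm or the gripper's body presses on something with over 40 N, if the wrist force passes 120 N, or if a joint passes its speed limit or range.

### The arm

A 6-joint arm with a two-finger parallel gripper is mounted at the origin on the work surface. World frame = base frame: x ahead of the robot, y to its left, z up, the work surface at z = 0. Lengths are in m, angles in degrees, forces in N, time in s.
With the tool pointing down it reaches from about 0.3 to 0.85 m from the base axis. Payload 5.4 kg.
Tool frame: the origin (TCP) lies at the centre of the arm's flange, where the gripper is bolted on; the fingertips stand 173 mm ahead of it and the grasp point (between the pads) lies 155 mm ahead of it; z points along the fingers, y is the line along which they close (so a half turn about z gives the same grasp; the last joint's range is limited). The gripper opens to 85 mm and grips with 20 to 120 N. Pads are 22 mm wide; open, the fingers measure 114 mm over their backs; the gripper's body (76 mm by 85 mm) begins 54 mm behind the grasp point. The pads swing forward as they close: fully open they stand 13 mm farther back than shut.
Start: joints at [61.53, 9.076, 91.501, -0, 79.423, -12.038], TCP at [0.163, 0.551, 0.405] pointing down, gripper open.
Joint ranges: [-166.64, 166.64], [-54.1, 131.32], [10.49, 154.53], [-73.88, 253.88], [9.74, 151.15], [-171.62, 171.62]. Speed limits (degrees/s): [147.25, 147.25, 180, 180, 180, 180].

### API

Orientations are given as [roll, pitch, yaw] about the fixed x, y, z axes, in that order (R = Rz(yaw) Ry(pitch) Rx(roll)).
In Python, from bench import r, vision gives the robot as it stands.
- The arm moves only by the tool play_rows, never from a script. Its argument "series" is a list of rows, each a list of 7 numbers: the shift along the world's x, y, z in mm, then the turn, a rotation vector about the world's x, y, z in rad, then the opening, from -1 (shut) to 1 (fully open), so that 0 is half open. A call has 1 to 12 rows; each row is the pose to reach, as a shift and turn from the pose commanded when the call began; what a row does not reach only later rows make up. A row lasts 1/8 s, in which the tool goes at most 62.5 mm and 10.7 degrees, less where a joint would pass 70% of its speed; a pose out of reach is approached as far as the arm can. A call with a gripper value outside its range is refused whole. The fingers move at their own pace and stop on an object; "squeeze" is the grip in N (left out, the last holds). Time passes only in rows, so rows that repeat a pose let the fingers close. It gives the time, the measured TCP pose, the force, the opening and the grip force at its end, in the units of the state.
- r.get_state(): the state, without advancing time (a new reading comes with each control period).
- vision.capture(name): name is "scene" or "top" or "wrist"; returns (picture, depth): 400x640x3 uint8, red, green, blue; 400x640 float32, m along the optical axis (not along the pixel's ray), 0 where there is no reading.
- vision.get_calibration(name): a dict with "K" (3x3 intrinsics, pixels), "dist" ([k1, k2, p1, p2, k3] as OpenCV has them; the pictures are not rectified), "origin" and "orientation" of the camera in the world. Camera axes: x right, y up, looking along -z (the intrinsics and any distortion apply to the point x, -y, -z); pixel columns grow to the right and rows downward; lengths in m; the calibration is good to about 2 mm. A picture is of the moment at which its call begins: read the wrist's pose just before it. get_calibration takes no time and is no camera call; for the wrist camera it gives the pose at the moment of the call.
- r.job_done(): hands the job in; it is judged then, once.
The state is a dict: "clock": time; "joint_positions": joint angles; "dq": joint speeds; "tau": joint torques, N m; "eef_pos": TCP position; "tcp_rot": TCP orientation; "wrist_force": force on the tool from outside, world axes, zero at the start; "torque": the same for the moment, N m; "width": opening from 0.0 (shut) to 1.0 (fully open); "gripper_force": force on a finger pad.
Only numpy, scipy, OpenCV 4.12 (cv2) and the standard library are available. Lean on these libraries where they do the work, as an engineer would, in place of code of your own. Each camera call takes 0.05 s, during which the arm holds its last target. There are 200 camera calls.

## Working session

There is one attempt and no reset: what is moved stays moved. The work goes in short steps, Python scripts to look and compute and a tool call to move; the robot and the scene stay as the last step left them, time stands still between calls to the robot, and variables do not carry over. Pictures are saved under pics/ and viewed, at most 10 in all, crops included, and the job is handed in when it is done.

Besides the shell and the picture viewer there is one more tool, called after "Emit:" as name(argument=value, ...) on one line, values as JSON. play_rows: Moves the arm, as the interface text tells. Its arguments: {"type":"object","properties":{"series":{"type":"array"},"squeeze":{"type":"number"}},"required":["series"]}

```bash
mkdir -p pics; cat > h.py <<'E'
import numpy as np, cv2
from scipy.spatial.transform import Rotation as R
from bench import r, vision
def rot(o):
    o=np.array(o,float)
    return o if o.shape==(3,3) else R.from_euler('xyz',o,degrees=True).as_matrix()
def cap(name):
    c=vision.get_calibration(name); im,d=vision.capture(name); return c,im,d
def world(c,d,u,v,z=None):
    """pixel -> world by depth, or by plane z"""
    p=cv2.undistortPoints(np.array([[[u,v]]],float),np.array(c['K'],float),np.array(c['dist'],float))[0,0]
    ray=rot(c['orientation'])@np.array([p[0],-p[1],-1.]); o=np.array(c['origin'])
    t=d[int(round(v)),int(round(u))] if z is None else (z-o[2])/ray[2]
    return o+t*ray
def pix(c,P):
    q=(np.array(P,float)-np.array(c['origin']))@rot(c['orientation'])
    q=q*[1,-1,-1]
    return cv2.projectPoints(q.reshape(-1,1,3),np.zeros(3),np.zeros(3),np.array(c['K'],float),np.array(c['dist'],float))[0][:,0]
E
python3 - <<'E'
from h import *
for n in('scene','top'):
    c,im,d=cap(n); cv2.imwrite(f'pics/{n}0.png',im[:,:,::-1]); np.savez(f'{n}0.npz',im=im,d=d)
    print(n,c['origin'],c['orientation'],c['K'][0],c['dist'])
print(r.get_state())
E
```

```text
scene [ 1.0230311  -0.33728262  0.77307948] [41.11904549 -0.24058318 53.35795828] [376.44501407   0.         324.71755914] [-0.01293049  0.          0.          0.          0.        ]
top [0.44324392 0.04246758 1.40214545] [  3.75549287   0.66139865 -89.66575409] [448.29168721   0.         314.88179153] [-0.05932785  0.          0.          0.          0.        ]
{'clock': 0.1, 'joint_positions': array([ 6.15304195e+01,  9.11026943e+00,  9.15653712e+01,  9.46911237e-06,
        7.94231503e+01, -1.20370376e+01]), 'dq': array([ 0.07803957, -0.15465046, -0.14767388, -0.03507157,  0.01729422,
       -0.0621966 ]), 'tau': array([-3.44992013e-04, -3.96991789e+01, -3.32337177e+01, -3.33561220e-04,
        4.19630465e-03,  2.19019546e-05]), 'eef_pos': array([0.16254931, 0.55128308, 0.40379943]), 'tcp_rot': array([-1.79903383e+02, -2.06113516e-02,  1.63567438e+02]), 'wrist_force': array([ 0.18017191, -0.54894093, -0.23431434]), 'torque': array([-0.04565804,  0.01963227, -0.03471361]), 'gripper_force': 0.0, 'width': 1.0005947155719888}
```

View pics/scene0.png

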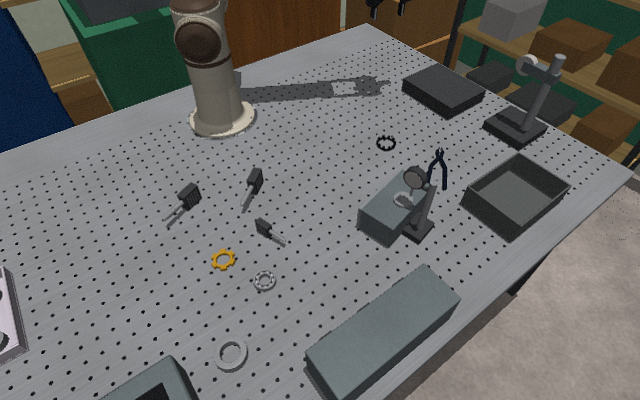

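View pics/top0.png

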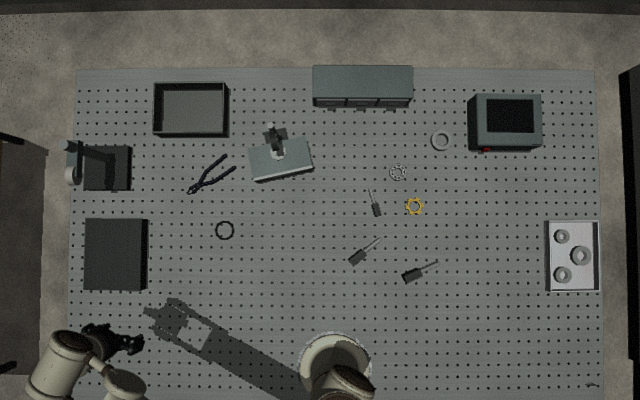

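Top view: three pin-like things at about (375,205), (365,250) and (420,271). The gauge is at (280,157), plate facing the robot. I'll enlarge both areas.

```bash
python3 - <<'E'
from h import *
im=np.load('top0.npz')['im']; s=np.load('scene0.npz')['im']
a=cv2.resize(im[180:290,335:445],None,fx=4,fy=4,interpolation=2)
b=cv2.resize(im[110:190,240:325],None,fx=4,fy=4,interpolation=2)
a=cv2.copyMakeBorder(a,0,0,0,0,0); 
o=np.zeros((440,780,3),np.uint8); o[:,:440]=a; o[:320,440:]=b
cv2.imwrite('pics/crop1.png',o[:,:,::-1])
E
```

```text
(no output)
```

View pics/crop1.png

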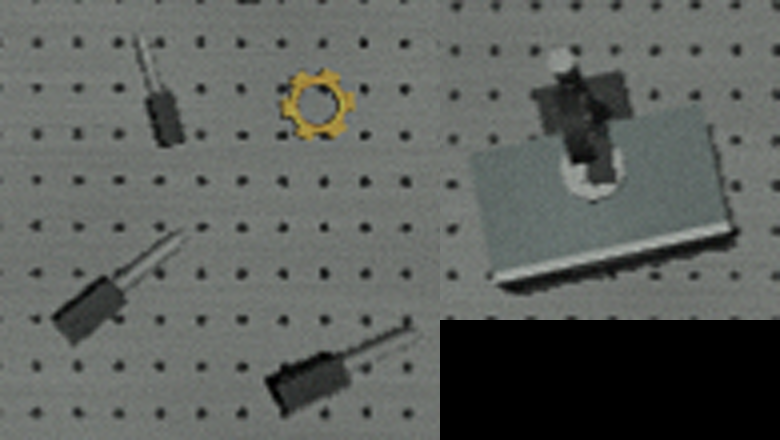

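The crop shows the small pin with head centre at (376.5,209.5) px and nose at (369,189). The plate's front top edge runs from (254,179.5) to (313.5,168).

```bash
python3 - <<'E'
from h import *
c=vision.get_calibration('top'); z=np.load('top0.npz'); d=z['d']
def P(u,v,h): 
    p=world(c,d,u,v,h); print((u,v),p.round(4)); return p
a=P(335+165.5/4,180+117/4,.04); n=P(335+137/4,180+37/4,.024); s=P(335+155/4,180+92/4,.03)
print('pin yaw',np.degrees(np.arctan2(*(n-a)[1::-1])), np.degrees(np.arctan2(*(n-s)[1::-1])),np.linalg.norm(n-a))
l=P(254.5,179.8,.075); q=P(313.5,168.2,.075); m=(l+q)/2
print(np.linalg.norm(l-q)); e=(q-l); print('gauge yaw',np.degrees(np.arctan2(e[0],-e[1])),'mid',m)
print(world(c,d,376,210),world(c,d,270,165))
s=r.get_state(); print(vision.get_calibration('wrist'), rot(s['tcp_rot']))
E
```

```text
(376.375, 209.25) [ 0.4917 -0.1284  0.04  ]
(369.25, 189.25) [ 0.5539 -0.1086  0.024 ]
(373.75, 203.0) [ 0.5112 -0.1216  0.03  ]
pin yaw 17.66414428003479 17.00315473902385 0.06712699834125868
(254.5, 179.8) [0.5764 0.2386 0.075 ]
(313.5, 168.2) [0.6119 0.0629 0.075 ]
0.17929562846653765
gauge yaw 11.418511608740223 mid [0.59410389 0.15076327 0.075     ]
[ 0.4893895  -0.12697118  0.04187778] [0.6206374  0.19260531 0.0773598 ]
{'K': array([[282.95046516,   0.        , 322.26214157],
       [  0.        , 282.95046516, 197.32451864],
       [  0.        ,   0.        ,   1.        ]]), 'dist': array([0.00645045, 0.        , 0.        , 0.        , 0.        ]), 'origin': array([0.08747704, 0.5732475 , 0.37240944]), 'orientation': array([-18.02827268,   0.14436474,  73.59647413])} [[-9.59153299e-01  2.82885619e-01 -8.22068216e-04]
 [ 2.82886584e-01  9.59152169e-01 -1.51563933e-03]
 [ 3.59735942e-04 -1.68628254e-03 -9.99998514e-01]]
```

Emit:
play_rows(series=[[25, -50, -5, 0, 0, 0.05, 0.3], [327, -679, -104, 0, 0, 0.588, 0.3], [327, -679, -104, 0, 0, 0.588, 0.3], [327, -679, -104, 0, 0, 0.588, 0.3], [327, -679, -104, 0, 0, 0.588, 0.3], [327, -679, -104, 0, 0, 0.588, 0.3], [327, -679, -104, 0, 0, 0.588, 0.3], [327, -679, -104, 0, 0, 0.588, 0.3], [327, -679, -104, 0, 0, 0.588, 0.3], [327, -679, -104, 0, 0, 0.588, 0.3], [327, -679, -104, 0, 0, 0.588, 0.3], [327, -679, -104, 0, 0, 0.588, 0.3]])

```text
clock: 1.6
eef_pos: [0.4737, -0.0953, 0.3056]
tcp_rot: [180.0, 0.0, -162.8]
wrist_force: [1.4, 0.4, 0.9]
width: 0.649
gripper_force: 0.0
```

Emit:
play_rows(series=[[40, -80, -10, 0, 0, 0, 0.3], [40, -80, -10, 0, 0, 0, 0.3], [40, -80, -10, 0, 0, 0, 0.3]])

```text
clock: 1.98
eef_pos: [0.5135, -0.1747, 0.2954]
tcp_rot: [180.0, -0.0, -162.9]
wrist_force: [-0.1, 0.9, 0.3]
width: 0.652
gripper_force: 0.0
```

```bash
python3 - <<'E'
from h import *
c,im,d=cap('wrist'); np.savez('w1.npz',im=im,d=d)
import pickle; pickle.dump(c,open('w1.pkl','wb'))
p=pix(c,[[.4917,-.1284,.04],[.5539,-.1086,.024]]); print(p)
u,v=p.mean(0).round().astype(int); x0=max(0,min(440,u-100)); y0=max(0,min(250,v-75)); print(x0,y0)
cv2.imwrite('pics/w1.png',cv2.resize(im[y0:y0+150,x0:x0+200],None,fx=4,fy=4,interpolation=2)[:,:,::-1])
E
```

```text
[[384.11128846 195.80687825]
 [376.64344648 255.81286229]]
280 151
```

View pics/w1.png

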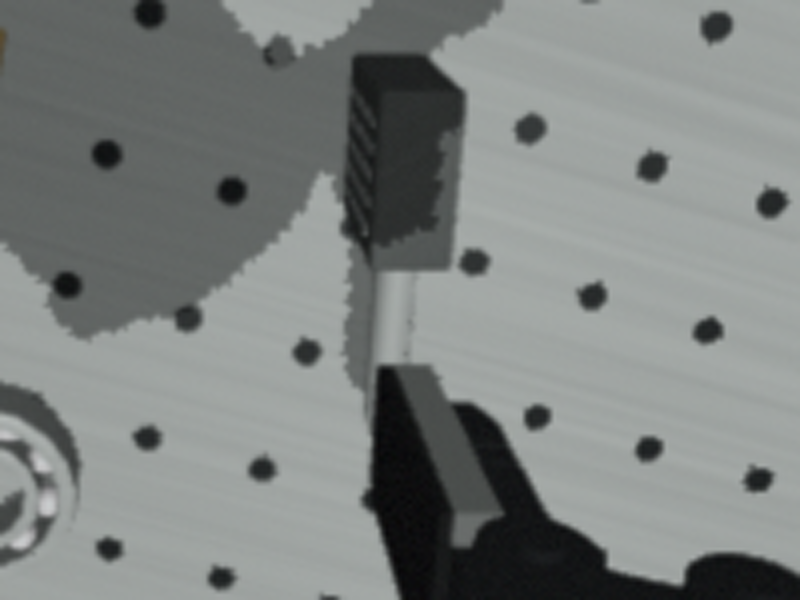

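The wrist crop shows the head's top face, with corners at crop px (380,92), (466,92), (450,270) and (371,268).

```bash
python3 - <<'E'
from h import *
import pickle; c=pickle.load(open('w1.pkl','rb')); d=np.load('w1.npz')['d']
P=[world(c,d,280+u/4,151+v/4,.04) for u,v in((380,92),(466,92),(450,270),(371,268))]
P=np.array(P); print(P.round(4)); m=P.mean(0); e=P[2]+P[3]-P[0]-P[1]
print('centre',m,'yaw',np.degrees(np.arctan2(e[1],e[0])),np.linalg.norm(e)/2, np.linalg.norm(P[0]-P[1]),np.linalg.norm(P[2]-P[3]))
print(world(c,d,280+420/4,151+170/4))
s=r.get_state();print(s['eef_pos'],s['tcp_rot'])
E
```

```text
[[ 0.4765 -0.1421  0.04  ]
 [ 0.4714 -0.1255  0.04  ]
 [ 0.5086 -0.1143  0.04  ]
 [ 0.5131 -0.1305  0.04  ]]
centre [ 0.49240948 -0.1280973   0.04      ] yaw 17.169999600658233 0.038632590628294036 0.017414666458511942 0.01686612626878613
[ 0.48984521 -0.12808848  0.03894855]
[ 0.51306823 -0.17340317  0.29544705] [ 1.79912203e+02 -5.93871076e-02 -1.62803233e+02]
```

Emit:
play_rows(series=[[-21, 46, -40, 0, 0, 0, 0.3], [-21, 46, -40, 0, 0, 0, 0.3], [-21, 46, -80, 0, 0, 0, 0.3], [-21, 46, -105, 0, 0, 0, 0.3], [-21, 46, -116, 0, 0, 0, 0.3], [-21, 46, -116, 0, 0, 0, 0.3], [-21, 46, -116, 0, 0, 0, -1], [-21, 46, -116, 0, 0, 0, -1], [-21, 46, -116, 0, 0, 0, -1], [-21, 46, -116, 0, 0, 0, -1], [-21, 46, -116, 0, 0, 0, -1], [-21, 46, -116, 0, 0, 0, -1]], squeeze=50)

```text
clock: 3.52
eef_pos: [0.493, -0.1276, 0.1813]
tcp_rot: [-179.9, 0.1, -162.7]
wrist_force: [-0.9, 0.8, 7.3]
width: 0.205
gripper_force: 49.9
```

Emit:
play_rows(series=[[0, 0, 10, 0, 0, 0, -1], [0, 0, 40, 0, 0, 0, -1], [-3, 50, 60, 0, 0, -0.02, -1], [-6, 100, 60, 0, 0, -0.04, -1], [-9, 150, 60, 0, 0, -0.06, -1], [-10, 200, 60, 0, 0, -0.08, -1], [-11, 240, 50, 0, 0, -0.1, -1], [-11, 257, 35, 0, 0, -0.1, -1], [-11, 257, 28, 0, 0, -0.1, -1], [-11, 257, 28, 0, 0, -0.1, -1], [-11, 257, 28, 0, 0, -0.1, -1]])

```text
clock: 4.9
eef_pos: [0.4818, 0.1287, 0.2084]
tcp_rot: [-180.0, 0.0, -168.6]
wrist_force: [0.4, -0.3, -2.9]
width: 0.201
gripper_force: 49.6
```

```bash
python3 - <<'E'
from h import *
import pickle
s=r.get_state(); print(s['eef_pos'],s['tcp_rot'],s['wrist_force'],s['torque'],s['width'])
c,im,d=cap('wrist'); np.savez('w2.npz',im=im,d=d); pickle.dump((c,s),open('w2.pkl','wb'))
print(c['origin'],c['orientation'])
print(pix(c,[[.594,.151,.05],[.594,.151,.075],[.594,.151,0]]))
cv2.imwrite('pics/w2.png',im[:,:,::-1])
E
```

```text
[0.48175871 0.12869477 0.20843016] [-1.79980797e+02  2.76340914e-02 -1.68561089e+02] [ 0.41958643 -0.33276042 -2.85152806] [ 0.03414043 -0.01396399  0.01413215] 0.20051411145194167
[0.40505664 0.11247889 0.17696779] [-1.80524683e+01  6.59781069e-02  1.01468076e+02]
[[322.78509193 424.0060859 ]
 [322.8132837  472.96803441]
 [322.74680881 357.10999156]]
```

View pics/w2.png

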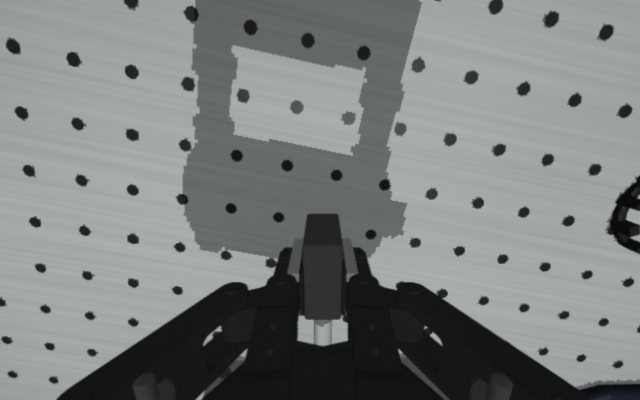

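The wrist view shows the pin held straight, with the head top around (322,265). The gripper hides the plate. I'll refine the plate edge from the first top picture and check the head height from depth.

```bash
python3 - <<'E'
from h import *
import pickle
c=vision.get_calibration('top'); z=np.load('top0.npz'); g=cv2.cvtColor(z['im'],cv2.COLOR_RGB2GRAY).astype(float); d=z['d']
U,V=[],[]
for u in range(259,310):
    v0=179.8+(u-254.5)*(168.2-179.8)/59
    vs=np.arange(int(v0)-4,int(v0)+6); gr=np.maximum(0,g[vs-0,u]-g[vs+1,u]); k=gr.argmax(); w=gr[max(0,k-1):k+2]
    U.append(u); V.append((w*(vs[max(0,k-1):k+2]+.5)).sum()/w.sum())
U=np.array(U);V=np.array(V)
for i in range(3):
    f=np.polyfit(U,V,1); e=V-np.polyval(f,U); k=abs(e)<max(.3,2*e.std()); U,V=U[k],V[k]
print(len(U),e.std())
a,b=[world(c,d,u,np.polyval(f,u),.075) for u in(254.5,313.5)]; q=b-a
yaw=np.degrees(np.arctan2(q[0],-q[1])); print(a,b,'yaw',yaw)
# end edges along roof: sub-pixel columns at plate ends printed as grey rows
for u0 in(249,307):
    print(u0,[int(x) for x in g[int(np.polyval(f,u0+5))-2,u0:u0+14]])
c,s=pickle.load(open('w2.pkl','rb')); d=np.load('w2.npz')['d']
for u,v in((322,258),(322,270),(322,290),(322,310),(310,280),(335,280),(310,305),(335,305),(322,328),(322,338)): print(u,v,world(c,d,u,v).round(4))
E
```

```text
51 0.09559117843439302
[0.57500613 0.23861614 0.075     ] [0.61507586 0.06290936 0.075     ] yaw 12.846542529888849
249 [122, 125, 94, 71, 107, 147, 148, 156, 157, 160, 159, 154, 155, 159]
307 [101, 108, 110, 126, 125, 84, 94, 111, 116, 115, 116, 113, 116, 116]
322 258 [0.4682 0.125  0.0662]
322 270 [0.4735 0.1261 0.0672]
322 290 [0.4845 0.1283 0.0661]
322 310 [0.4051 0.1125 0.177 ]
310 280 [0.4803 0.1219 0.0663]
335 280 [0.4776 0.1329 0.067 ]
310 305 [0.4932 0.1244 0.0668]
335 305 [0.4914 0.136  0.0662]
322 328 [0.5147 0.1344 0.0563]
322 338 [0.5218 0.1359 0.0556]
```

Emit:
play_rows(series=[[15, -8, -0.5, 0, 0, 0.025, -1], [30, -12, -0.5, 0, 0, 0.025, -1], [39, -15, -0.5, 0, 0, 0.025, -1], [42, -15, -0.5, 0, 0, 0.025, -1], [42, -15, -0.5, 0, 0, 0.025, -1]])

```text
clock: 5.58
eef_pos: [0.5232, 0.1147, 0.2076]
tcp_rot: [180.0, -0.0, -167.0]
wrist_force: [0.7, -0.4, -2.2]
width: 0.2
gripper_force: 49.6
```

Emit:
play_rows(series=[[1.5, 0.3, 0, 0, 0, 0, -1], [2.9, 0.7, 0, 0, 0, 0, -1], [4.4, 1.0, 0, 0, 0, 0, -1], [5.8, 1.3, 0, 0, 0, 0, -1], [7.3, 1.7, 0, 0, 0, 0, -1], [8.8, 2.0, 0, 0, 0, 0, -1]])

```text
clock: 6.32
eef_pos: [0.5322, 0.1168, 0.2076]
tcp_rot: [180.0, -0.0, -167.0]
wrist_force: [-0.7, -0.2, -3.1]
width: 0.204
gripper_force: 49.6
```

Emit:
play_rows(series=[[1.5, 0.3, 0, 0, 0, 0, -1], [2.9, 0.7, 0, 0, 0, 0, -1], [4.4, 1.0, 0, 0, 0, 0, -1]])

```text
clock: 6.7
eef_pos: [0.5366, 0.1178, 0.2076]
tcp_rot: [180.0, -0.0, -167.0]
wrist_force: [1.2, 0.1, -3.1]
width: 0.201
gripper_force: 49.6
```

Emit:
play_rows(series=[[1.5, 0.3, 0, 0, 0, 0, -1], [2.9, 0.7, 0, 0, 0, 0, -1], [4.4, 1.0, 0, 0, 0, 0, -1]])

```text
clock: 7.08
eef_pos: [0.541, 0.1188, 0.2076]
tcp_rot: [-180.0, -0.0, -167.0]
wrist_force: [0.5, 0.1, -1.6]
width: 0.203
gripper_force: 49.6
```

Emit:
play_rows(series=[[1.5, 0.3, 0, 0, 0, 0, -1], [2.9, 0.7, 0, 0, 0, 0, -1], [4.4, 1.0, 0, 0, 0, 0, -1]])

```text
clock: 7.45
eef_pos: [0.5454, 0.1198, 0.2076]
tcp_rot: [-180.0, 0.0, -167.0]
wrist_force: [0.6, -0.6, -3.3]
width: 0.201
gripper_force: 49.6
```

Emit:
play_rows(series=[[1.3, 0.3, 0, 0, 0, 0, -1], [2.6, 0.6, 0, 0, 0, 0, -1]])

```text
clock: 7.7
eef_pos: [0.548, 0.1204, 0.2076]
tcp_rot: [180.0, -0.0, -167.0]
wrist_force: [0.3, 0.8, -2.4]
width: 0.201
gripper_force: 49.6
```

Emit:
play_rows(series=[[1.3, 0.3, 0, 0, 0, 0, -1], [1.3, 0.3, 0, 0, 0, 0, -1]])

```text
clock: 7.95
eef_pos: [0.5493, 0.1207, 0.2076]
tcp_rot: [-180.0, 0.0, -167.0]
wrist_force: [-0.8, 0.5, -3.0]
width: 0.204
gripper_force: 49.6
```

Emit:
play_rows(series=[[1.3, 0.3, 0, 0, 0, 0, -1], [1.3, 0.3, 0, 0, 0, 0, -1]])

```text
clock: 8.2
eef_pos: [0.5506, 0.1209, 0.2077]
tcp_rot: [-180.0, 0.0, -167.0]
wrist_force: [0.3, -0.0, -2.1]
width: 0.205
gripper_force: 49.6
```

Emit:
play_rows(series=[[1.3, 0.3, 0, 0, 0, 0, -1], [1.3, 0.3, 0, 0, 0, 0, -1]])

```text
clock: 8.45
eef_pos: [0.5519, 0.1212, 0.2076]
tcp_rot: [-180.0, -0.0, -167.0]
wrist_force: [0.1, 0.1, -2.0]
width: 0.201
gripper_force: 49.6
```

Emit:
play_rows(series=[[1.3, 0.3, 0, 0, 0, 0, -1], [1.3, 0.3, 0, 0, 0, 0, -1]])

```text
clock: 8.7
eef_pos: [0.5525, 0.1215, 0.2072]
tcp_rot: [180.0, -0.2, -167.0]
wrist_force: [-5.1, -1.6, -1.8]
width: 0.203
gripper_force: 49.9
```

Contact at about 5 N. Now I slide along +y.

Emit:
play_rows(series=[[-0.1, 1.2, 0, 0, 0, 0, -1], [-0.4, 2.4, 0, 0, 0, 0, -1], [-0.7, 3.6, 0, 0, 0, 0, -1], [-0.9, 4.8, 0, 0, 0, 0, -1]])

```text
clock: 9.2
eef_pos: [0.5515, 0.126, 0.2069]
tcp_rot: [-180.0, -0.2, -167.1]
wrist_force: [-4.3, -3.4, -1.6]
width: 0.204
gripper_force: 49.7
```

Emit:
play_rows(series=[[-0.2, 1.2, 0, 0, 0, 0, -1], [-0.5, 2.4, 0, 0, 0, 0, -1], [-0.8, 3.6, 0, 0, 0, 0, -1], [-1.1, 4.8, 0, 0, 0, 0, -1]])

```text
clock: 9.7
eef_pos: [0.5504, 0.1307, 0.2068]
tcp_rot: [-180.0, -0.2, -167.1]
wrist_force: [-3.7, -3.9, -2.7]
width: 0.203
gripper_force: 49.7
```

Emit:
play_rows(series=[[-0.0, 1.2, 0, 0, 0, 0, -1], [-0.3, 2.4, 0, 0, 0, 0, -1], [-0.6, 3.6, 0, 0, 0, 0, -1], [-0.9, 4.8, 0, 0, 0, 0, -1]])

```text
clock: 10.2
eef_pos: [0.5494, 0.1355, 0.2067]
tcp_rot: [-180.0, -0.2, -167.1]
wrist_force: [-3.9, -3.9, -2.3]
width: 0.203
gripper_force: 49.6
```

Emit:
play_rows(series=[[-0.2, 1.2, 0, 0, 0, 0, -1], [-0.5, 2.4, 0, 0, 0, 0, -1], [-0.8, 3.6, 0, 0, 0, 0, -1], [-1.1, 4.8, 0, 0, 0, 0, -1]])

```text
clock: 10.7
eef_pos: [0.5483, 0.1403, 0.2068]
tcp_rot: [-180.0, -0.2, -167.1]
wrist_force: [-4.9, -3.6, -2.9]
width: 0.207
gripper_force: 49.6
```

Emit:
play_rows(series=[[-0.2, 1.2, 0, 0, 0, 0, -1], [-0.5, 2.4, 0, 0, 0, 0, -1], [-0.8, 3.6, 0, 0, 0, 0, -1], [-1.1, 4.8, 0, 0, 0, 0, -1]])

```text
clock: 11.2
eef_pos: [0.5472, 0.1451, 0.2068]
tcp_rot: [-180.0, -0.2, -167.1]
wrist_force: [-4.1, -3.7, -3.4]
width: 0.202
gripper_force: 49.6
```

Emit:
play_rows(series=[[-0.2, 1.2, 0, 0, 0, 0, -1], [-0.5, 2.4, 0, 0, 0, 0, -1], [-0.8, 3.6, 0, 0, 0, 0, -1], [-1.1, 4.8, 0, 0, 0, 0, -1]])

```text
clock: 11.7
eef_pos: [0.5461, 0.1499, 0.2068]
tcp_rot: [-180.0, -0.2, -167.1]
wrist_force: [-4.8, -2.8, -2.2]
width: 0.201
gripper_force: 49.6
```

Emit:
play_rows(series=[[-0.2, 1.2, 0, 0, 0, 0, -1], [-0.5, 2.4, 0, 0, 0, 0, -1], [-0.8, 3.6, 0, 0, 0, 0, -1], [-1.1, 4.8, 0, 0, 0, 0, -1]])

```text
clock: 12.2
eef_pos: [0.545, 0.1547, 0.2067]
tcp_rot: [-180.0, -0.2, -167.1]
wrist_force: [-4.5, -2.7, -3.9]
width: 0.203
gripper_force: 49.6
```

Emit:
play_rows(series=[[-0.2, 1.2, 0, 0, 0, 0, -1], [-0.5, 2.4, 0, 0, 0, 0, -1], [-0.8, 3.6, 0, 0, 0, 0, -1], [-1.1, 4.8, 0, 0, 0, 0, -1]])

```text
clock: 12.7
eef_pos: [0.5444, 0.1599, 0.2071]
tcp_rot: [180.0, -0.1, -167.1]
wrist_force: [-1.2, 0.0, -3.4]
width: 0.201
gripper_force: 49.6
```

The x-force fell away, so the nose is over the hole. I'll go on a little and press gently to find the centre.

Emit:
play_rows(series=[[0.7, 1.2, 0, 0, 0, 0, -1], [0.7, 1.2, 0, 0, 0, 0, -1]])

```text
clock: 12.95
eef_pos: [0.5461, 0.1615, 0.2083]
tcp_rot: [-180.0, 0.1, -167.0]
wrist_force: [0.2, -0.1, -2.1]
width: 0.203
gripper_force: 49.6
```

Emit:
play_rows(series=[[1.0, 0.2, 0, 0, 0, 0, -1], [1.0, 0.2, 0, 0, 0, 0, -1]])

```text
clock: 13.2
eef_pos: [0.5467, 0.1614, 0.2078]
tcp_rot: [180.0, 0.0, -167.0]
wrist_force: [0.2, 1.4, -2.2]
width: 0.202
gripper_force: 49.6
```

Emit:
play_rows(series=[[1.2, 0.3, 0, 0, 0, 0, -1], [2.4, 0.6, 0, 0, 0, 0, -1]])

```text
clock: 13.45
eef_pos: [0.5486, 0.1621, 0.2074]
tcp_rot: [180.0, -0.1, -167.0]
wrist_force: [-2.2, 1.2, -2.3]
width: 0.206
gripper_force: 49.6
```

Emit:
play_rows(series=[[1.2, 0.3, 0, 0, 0, 0, -1], [1.2, 0.3, 0, 0, 0, 0, -1]])

```text
clock: 13.7
eef_pos: [0.5497, 0.1625, 0.2073]
tcp_rot: [180.0, -0.1, -167.0]
wrist_force: [-2.7, 2.7, -3.2]
width: 0.204
gripper_force: 49.7
```

Emit:
play_rows(series=[[-0.2, 0.7, 0, 0, 0, 0, -1], [0.9, 1.0, 0, 0, 0, 0, -1], [0.9, 1.0, 0, 0, 0, 0, -1]])

```text
clock: 14.08
eef_pos: [0.551, 0.1634, 0.2076]
tcp_rot: [180.0, 0.0, -167.0]
wrist_force: [-1.9, 2.9, -2.9]
width: 0.203
gripper_force: 49.6
```

Emit:
play_rows(series=[[1.2, 0.3, 0, 0, 0, 0, -1], [1.2, 0.3, 0, 0, 0, 0, -1]])

```text
clock: 14.32
eef_pos: [0.5522, 0.1637, 0.2076]
tcp_rot: [180.0, 0.0, -167.0]
wrist_force: [-1.1, 3.1, -3.3]
width: 0.201
gripper_force: 49.6
```

Emit:
play_rows(series=[[-0.1, 0.6, 0, 0, 0, 0, -1], [1.1, 0.9, 0, 0, 0, 0, -1], [2.3, 1.2, 0, 0, 0, 0, -1]])

```text
clock: 14.7
eef_pos: [0.5546, 0.1646, 0.2077]
tcp_rot: [-180.0, 0.0, -167.1]
wrist_force: [-2.1, 1.9, -3.8]
width: 0.211
gripper_force: 49.5
```

Emit:
play_rows(series=[[1.2, 0.3, 0, 0, 0, 0, -1], [2.4, 0.6, 0, 0, 0, 0, -1]])

```text
clock: 14.95
eef_pos: [0.557, 0.1653, 0.2077]
tcp_rot: [-180.0, 0.0, -167.0]
wrist_force: [-1.8, 1.0, -3.5]
width: 0.2
gripper_force: 49.5
```

Emit:
play_rows(series=[[1.3, 0.3, 0, 0, 0, 0, -1], [2.6, 0.6, 0, 0, 0, 0, -1], [3.9, 0.9, 0, 0, 0, 0, -1]])

```text
clock: 15.32
eef_pos: [0.5609, 0.1662, 0.2077]
tcp_rot: [-180.0, 0.0, -167.0]
wrist_force: [-0.7, 0.9, -2.4]
width: 0.203
gripper_force: 49.5
```

Emit:
play_rows(series=[[1.3, 0.3, 0, 0, 0, 0, -1], [2.6, 0.6, 0, 0, 0, 0, -1], [3.9, 0.9, 0, 0, 0, 0, -1]])

```text
clock: 15.7
eef_pos: [0.5648, 0.1671, 0.2077]
tcp_rot: [-180.0, 0.0, -167.0]
wrist_force: [-0.8, 1.1, -3.0]
width: 0.202
gripper_force: 49.5
```

Emit:
play_rows(series=[[1.3, 0.3, 0, 0, 0, 0, -1], [2.6, 0.6, 0, 0, 0, 0, -1], [3.9, 0.9, 0, 0, 0, 0, -1]])

```text
clock: 16.08
eef_pos: [0.5687, 0.168, 0.2076]
tcp_rot: [-180.0, 0.0, -167.0]
wrist_force: [0.1, 0.2, -3.9]
width: 0.201
gripper_force: 49.5
```

Emit:
play_rows(series=[[1.3, 0.3, 0, 0, 0, 0, -1], [2.6, 0.6, 0, 0, 0, 0, -1]])

```text
clock: 16.32
eef_pos: [0.5713, 0.1687, 0.2077]
tcp_rot: [-180.0, 0.0, -167.0]
wrist_force: [-0.4, 0.3, -2.2]
width: 0.201
gripper_force: 49.6
```

Emit:
play_rows(series=[[1.2, 0.3, 0, 0, 0, 0, -1], [1.2, 0.3, 0, 0, 0, 0, -1]])

```text
clock: 16.58
eef_pos: [0.5721, 0.1689, 0.2075]
tcp_rot: [-180.0, -0.1, -167.0]
wrist_force: [-2.5, -0.2, -1.2]
width: 0.204
gripper_force: 49.9
```

Emit:
play_rows(series=[[0.8, 0.2, 0, 0, 0, 0, -1], [0.8, 0.2, 0, 0, 0, 0, -1]])

```text
clock: 16.82
eef_pos: [0.5724, 0.169, 0.2072]
tcp_rot: [-180.0, -0.2, -167.0]
wrist_force: [-6.3, -2.3, 0.4]
width: 0.203
gripper_force: 50.0
```

The head is seated at about 30 mm depth with 6 N. I'll let go, back straight off, then lift.

Emit:
play_rows(series=[[0, 0, 0, 0, 0, 0, -0.5], [0, 0, 0, 0, 0, 0, -0.2], [0, 0, 0, 0, 0, 0, 0.1], [0, 0, 0, 0, 0, 0, 0.2], [0, 0, 0, 0, 0, 0, 0.2], [0, 0, 0, 0, 0, 0, 0.2]])

```text
clock: 17.58
eef_pos: [0.5731, 0.1691, 0.2076]
tcp_rot: [180.0, 0.0, -167.0]
wrist_force: [-0.4, -0.5, 0.4]
width: 0.599
gripper_force: 0.0
```

Emit:
play_rows(series=[[-5, -1, 0, 0, 0, 0, 0.2], [-15, -3.4, 0, 0, 0, 0, 0.2], [-30, -6.8, 0, 0, 0, 0, 0.2], [-50, -11.4, 0, 0, 0, 0, 0.2], [-80, -18, 5, 0, 0, 0, 0.2], [-110, -25, 40, 0, 0, 0, 0.2], [-140, -32, 90, 0, 0, 0, 0.2], [-140, -32, 120, 0, 0, 0, 0.2], [-140, -32, 120, 0, 0, 0, 0.2], [-140, -32, 120, 0, 0, 0, 0.2]])

```text
clock: 18.82
eef_pos: [0.4325, 0.1371, 0.3266]
tcp_rot: [180.0, -0.1, -167.0]
wrist_force: [0.2, 0.7, -1.2]
width: 0.596
gripper_force: 0.0
```

```bash
python3 - <<'E'
from h import *
o=np.zeros((400,800,3),np.uint8)
c,im,d=cap('wrist'); ct,t,_=cap('top')
o[:,:480]=cv2.resize(im,(640,400))[:,80:560]; o[:320,480:]=cv2.resize(t[110:190,240:320],None,fx=4,fy=4,interpolation=2)
cv2.imwrite('pics/end.png',o[:,:,::-1]); print(pix(c,[[.572,.169,.066],[.59,.173,.066]]),pix(ct,[[.572,.169,.066]]))
E
```

```text
[[322.77581682 336.02395528]
 [322.62250057 350.39844009]] [[278.06811117 181.64563687]]
```

View pics/end.png

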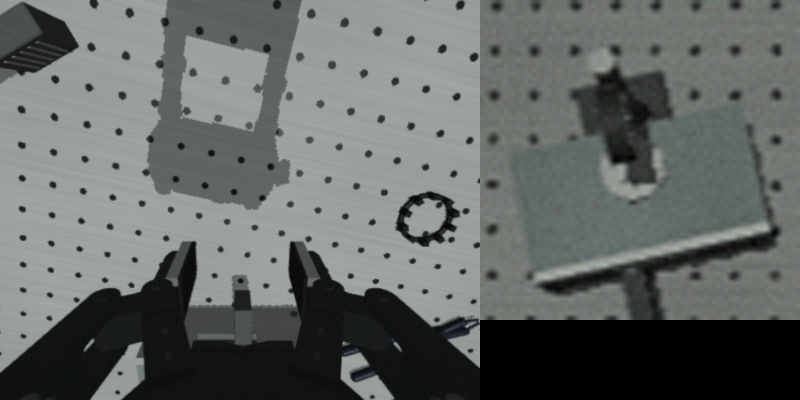

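The wrist picture shows the pin standing in the slot at about (242,310), clear of the open fingers. A quick depth check will show whether the head is still against the plate.

```bash
python3 - <<'E'
from h import *
c,im,d=cap('wrist'); X=np.array([.975,.2223,0])
for v in range(268,350,4):
    p=world(c,d,322,v); print(v,im[v,322],p.round(4),round(float((p-[.59436,.15375,0])@X)*1e3,1))
E
```

```text
268 [157 162 160] [ 0.5354  0.1598 -0.001 ] -56.1
272 [157 162 159] [ 0.5408  0.161  -0.0011] -50.6
276 [95 99 96] [0.5455 0.1621 0.    ] -45.8
280 [41 44 43] [ 0.5509  0.1634 -0.    ] -40.2
284 [91 94 93] [ 0.5569  0.1647 -0.0008] -34.1
288 [94 98 96] [ 0.5629  0.1661 -0.0014] -27.9
292 [29 31 30] [0.5514 0.1635 0.0224] -39.7
296 [28 30 30] [0.5502 0.1632 0.0311] -40.9
300 [28 31 30] [0.5497 0.1631 0.0385] -41.4
304 [29 31 29] [0.5485 0.1629 0.0465] -42.6
308 [29 31 30] [0.5479 0.1627 0.0535] -43.3
312 [74 77 76] [0.5487 0.1629 0.0585] -42.5
316 [78 83 81] [0.5529 0.1639 0.0592] -38.2
320 [78 82 81] [0.5571 0.1649 0.0598] -33.8
324 [77 80 79] [0.5619 0.166  0.0598] -28.9
328 [79 83 81] [0.5659 0.1669 0.0608] -24.8
332 [78 82 80] [0.5708 0.168  0.0609] -19.8
336 [78 82 80] [0.5751 0.169  0.0616] -15.4
340 [76 80 78] [0.5806 0.1703 0.061 ] -9.7
344 [76 80 79] [0.5852 0.1713 0.0614] -5.0
348 [15 16 19] [0.4251 0.1346 0.2261] -169.2
```

```bash
python3 -c "
from bench import r
print(r.job_done())"
```

```text
the job is handed in; nothing more can be done
None
```

The locking pin is pushed home in the carriage's hole with its head against the cover plate and released, and the job was handed in at about 19 s. Force readings between moves stayed under 10 N. After release the head tilts down about 4°, so its lower edge meets the plate and the shank's shoulder sits roughly 2 mm off by the wrist camera's depth, about the droop the task calls normal.

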